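# Find the seized valve key by feel and cap it

### The arm

A 6-joint arm with a two-finger parallel gripper is mounted at the origin on the work surface. World frame = base frame: x ahead of the robot, y to its left, z up, the work surface at z = 0. Lengths are in m, angles in rad, forces in N, time in s.
With the tool pointing down it reaches from about 0.35 to 0.975 m from the base axis. Payload 4.9 kg.
Tool frame: the origin (TCP) lies midway between the tips of the shut fingers; the grasp point (between the pads) lies 19 mm behind it; z points along the fingers, y is the line along which they close (so a half turn about z gives the same grasp; the last joint's range is limited). The gripper opens to 85 mm and grips with 20 to 120 N. Pads are 22 mm wide; open, the fingers measure 114 mm over their backs; the gripper's body (76 mm by 85 mm) begins 54 mm behind the grasp point. The pads swing forward as they close: fully open they stand 13 mm farther back than shut.
Start: joints at [-1.319, 0.053, 1.613, -0, 1.476, -0.119], TCP at [0.226, -0.583, 0.231] pointing down, gripper open.
Joint ranges: [-3.01, 3.01], [-1.01, 2.22], [0.06, 2.58], [-1.02, 4.17], [0.09, 2.62], [-3.14, 3.14]. Speed limits (rad/s): [2.57, 2.57, 3.14, 3.14, 3.14, 3.14].

### API

Orientations are given as a unit quaternion [w, x, y, z].
In Python, from plant import * gives the robot as it stands.
- The arm moves only by the tool jog_arm, never from a script. Its argument "targets" is a list of rows, each a list of 3 entries, a list of its own where there are three numbers: the shift along the tool's x, y, z in units of 25 mm (1.0 is 25 mm), then the turn, a rotation vector about the tool's x, y, z in units of 8 degrees (1.0 is 8 degrees), then the opening in per cent of the stroke, from 0 (shut) to 100 (fully open). A call has 1 to 8 rows; each row is the pose to reach, as a shift and turn from the pose commanded when the call began, along the tool's axes at that moment; what a row does not reach only later rows make up. A row lasts 1/8 s, in which the tool goes at most 62.5 mm and 10.7 degrees, less where a joint would pass 70% of its speed; a pose out of reach is approached as far as the arm can. A call with a gripper value outside its range is refused whole. The fingers move at their own pace and stop on an object; the grip force is fixed at half the most. Time passes only in rows, so rows that repeat a pose let the fingers close. It gives the time, the measured TCP pose, the force, the opening and the grip force at its end, in the units of the state.
- state(): the state, without advancing time (a new reading comes with each control period).
- grab_frame(name): name is "scene" or "top"; returns (picture, depth): 480x640x3 uint8, red, green, blue; 480x640 float32, m along the optical axis (not along the pixel's ray), 0 where there is no reading.
- camera_params(name): a dict with "fovy" (degrees; the focal length in pixels is half the picture's height over the tangent of half this angle, whatever the lens; pixels are square), "cx", "cy" (the principal point, pixels), "rvec" (rotation vector, rad) and "tvec" (3), from world to camera coordinates, as OpenCV has them. Camera axes: x right, y down, z forward; pixel columns grow to the right and rows downward; lengths in m; the calibration is good to about 2 mm. A picture is of the moment at which its call begins. camera_params takes no time and is no camera call.
- job_done(): hands the job in; it is judged then, once.
The state is a dict: "time": time; "joint_pos": joint angles; "joint_vel": joint speeds; "joint_efforts": joint torques, N m; "tool_pos": TCP position; "tool_rot": TCP orientation; "contact_force": force on the tool from outside, world axes, zero at the start; "ft_torque": the same for the moment, N m; "gripper_width": opening from 0.0 (shut) to 1.0 (fully open); "grasp_force": force on a finger pad.
Only numpy, scipy, OpenCV 4.12 (cv2) and the standard library are available. Lean on these libraries where they do the work, as an engineer would, in place of code of your own. Each camera call takes 0.05 s, during which the arm holds its last target. There are 200 camera calls.

### The job

Three of the four look-alike yellow keys on the irrigation manifold are good and one is seized stiff, and they stand at different heights: press them by feel until the three good ones have clicked and stay down, never pushing on any key with more than 15 N, and leave the seized one up. Then put the red lock-out cap upright over the seized key, its rim flat on that valve's top, and let go. Leave the other loose things on the bench where they are.

Things in the scene. Friction and masses are not known exactly. Their poses are not given: they have to be found in the camera images.
- manifold: teal base plate 130 x 320 x 12 mm fixed to the bench, carrying four alike grey valves in a row along its y axis (75 mm apart) and a white supply pipe 28 mm thick behind them (centre 36 mm above the bench); origin under the plate's centre, x towards the pipe, z up
- key_a (a joint): how far the plunger under valve a's key has gone in, m: 0 up, 0.006 clicked and latched. On the three good keys it stays up until the push reaches 3.5 to 5 N, then gives way 6 mm with a click, the push drops away, and it stays in by itself. The seized one does not move below 20 N and never latches. The letters a to d are not the order in the row
- valve_a_seat (a point): point: centre of the flat round top (52 mm across) of valve a, 57 mm above the bench. Its round yellow key, 20 mm across, comes up through this centre; unpushed it stands 17 to 31 mm proud of this top, differently on each valve (not measured), 6 mm less when latched. The key's top is sprung on its plunger: 0.5 N plus 1.2 N per mm, 9 mm of give, then solid
- key_b (a joint): how far the plunger under valve b's key has gone in, m: 0 up, 0.006 clicked and latched. On the three good keys it stays up until the push reaches 3.5 to 5 N, then gives way 6 mm with a click, the push drops away, and it stays in by itself. The seized one does not move below 20 N and never latches. The letters a to d are not the order in the row
- valve_b_seat (a point): point: centre of the flat round top (52 mm across) of valve b, 57 mm above the bench. Its round yellow key, 20 mm across, comes up through this centre; unpushed it stands 17 to 31 mm proud of this top, differently on each valve (not measured), 6 mm less when latched. The key's top is sprung on its plunger: 0.5 N plus 1.2 N per mm, 9 mm of give, then solid
- key_c (a joint): how far the plunger under valve c's key has gone in, m: 0 up, 0.006 clicked and latched. On the three good keys it stays up until the push reaches 3.5 to 5 N, then gives way 6 mm with a click, the push drops away, and it stays in by itself. The seized one does not move below 20 N and never latches. The letters a to d are not the order in the row
- valve_c_seat (a point): point: centre of the flat round top (52 mm across) of valve c, 57 mm above the bench. Its round yellow key, 20 mm across, comes up through this centre; unpushed it stands 17 to 31 mm proud of this top, differently on each valve (not measured), 6 mm less when latched. The key's top is sprung on its plunger: 0.5 N plus 1.2 N per mm, 9 mm of give, then solid
- key_d (a joint): how far the plunger under valve d's key has gone in, m: 0 up, 0.006 clicked and latched. On the three good keys it stays up until the push reaches 3.5 to 5 N, then gives way 6 mm with a click, the push drops away, and it stays in by itself. The seized one does not move below 20 N and never latches. The letters a to d are not the order in the row
- valve_d_seat (a point): point: centre of the flat round top (52 mm across) of valve d, 57 mm above the bench. Its round yellow key, 20 mm across, comes up through this centre; unpushed it stands 17 to 31 mm proud of this top, differently on each valve (not measured), 6 mm less when latched. The key's top is sprung on its plunger: 0.5 N plus 1.2 N per mm, 9 mm of give, then solid
- cap_stem (a point): red lock-out cap standing on the bench: an upside-down cup 39 mm across and 40 mm high (hollow 30 mm across, 35 mm deep, open below) with a square stem 18 x 18 mm on top, 82 mm high in all, about 60 g. Point: on its axis in the stem, 64 mm above the rim (stem from 40 to 82 mm); its x and y axes are square to the stem's faces, z up
- cap_rim (a point): the same cap: point on its axis level with its open lower rim, axes as above
- pot_rim (a point): terracotta plant pot, rim 80 mm across, 75 mm high; point: centre of its mouth
- feed: green plant-feed jar, 60 mm across, 90 mm high; origin at its foot
- spanner_grip (a point): steel spanner lying on the bench; point: middle of the shank
- coupling: blue pipe coupling, an upright ring 44 mm across and 35 mm high; origin at its foot
- bush: grey pipe bush, an upright ring 40 mm across and 20 mm high; origin at its foot
- plug: black plug, an upright cylinder 32 mm across and 30 mm high; origin at its foot
There are look-alikes about, which are no part of the job. Several things look just like the part that bears cap_stem: the one meant starts farthest to the robot's left.

How it is judged:
On the way, in this order (a step that is already met when the one before it is completed fails the run):
1. the three good keys have clicked and stay down, the seized key is up (((value of joint each of key_b, key_c, key_d above 0.005 m and value of joint key_a below 0.002 m) or (value of joint each of key_a, key_c, key_d above 0.005 m and value of joint key_b below 0.002 m) or (value of joint each of key_a, key_b, key_d above 0.005 m and value of joint key_c below 0.002 m) or (value of joint each of key_a, key_b, key_c above 0.005 m and value of joint key_d below 0.002 m))), for 0.2 s.
2. the red cap stands over the key that is up (((value of joint each of key_b, key_c, key_d above 0.005 m and value of joint key_a below 0.002 m and distance between cap_rim and valve_a_seat below 0.009 m and angle between cap_rim's own z axis and vertical below 0.08 rad and z of cap_rim in the frame of valve_a_seat below 0.003 m) or (value of joint each of key_a, key_c, key_d above 0.005 m and value of joint key_b below 0.002 m and distance between cap_rim and valve_b_seat below 0.009 m and angle between cap_rim's own z axis and vertical below 0.08 rad and z of cap_rim in the frame of valve_b_seat below 0.003 m) or (value of joint each of key_a, key_b, key_d above 0.005 m and value of joint key_c below 0.002 m and distance between cap_rim and valve_c_seat below 0.009 m and angle between cap_rim's own z axis and vertical below 0.08 rad and z of cap_rim in the frame of valve_c_seat below 0.003 m) or (value of joint each of key_a, key_b, key_c above 0.005 m and value of joint key_d below 0.002 m and distance between cap_rim and valve_d_seat below 0.009 m and angle between cap_rim's own z axis and vertical below 0.08 rad and z of cap_rim in the frame of valve_d_seat below 0.003 m))), for 0.2 s.
At the end, for the whole second after the job is handed in: Three keys are latched (plunger more than 5 mm in), the seized one is up (less than 2 mm in), and the red cap stands over it, released and at rest, upright within 0.08 rad, its rim's centre within 9 mm of the centre of that valve's top and no more than 3 mm above it (((value of joint each of key_b, key_c, key_d above 0.005 m and value of joint key_a below 0.002 m and distance between cap_rim and valve_a_seat below 0.009 m and angle between cap_rim's own z axis and vertical below 0.08 rad and z of cap_rim in the frame of valve_a_seat below 0.003 m) or (value of joint each of key_a, key_c, key_d above 0.005 m and value of joint key_b below 0.002 m and distance between cap_rim and valve_b_seat below 0.009 m and angle between cap_rim's own z axis and vertical below 0.08 rad and z of cap_rim in the frame of valve_b_seat below 0.003 m) or (value of joint each of key_a, key_b, key_d above 0.005 m and value of joint key_c below 0.002 m and distance between cap_rim and valve_c_seat below 0.009 m and angle between cap_rim's own z axis and vertical below 0.08 rad and z of cap_rim in the frame of valve_c_seat below 0.003 m) or (value of joint each of key_a, key_b, key_c above 0.005 m and value of joint key_d below 0.002 m and distance between cap_rim and valve_d_seat below 0.009 m and angle between cap_rim's own z axis and vertical below 0.08 rad and z of cap_rim in the frame of valve_d_seat below 0.003 m)) and linear speed of cap below 0.02 m/s); the robot touches nothing.
It fails at once if any key is pushed with more than 15 N (contact force between anything else and key_a above 15 N or contact force between anything else and key_b above 15 N or contact force between anything else and key_c above 15 N or contact force between anything else and key_d above 15 N).
It fails at once if a bystander (pot, jar, spanner, coupling, bush or plug) is moved more than 30 mm (distance of any of pot_rim, feed, spanner_grip, coupling, bush, plug from where it was at the start of the episode above 0.03 m).
It also fails if it takes over 72 s, if anything falls off the work surface, if the arm or the gripper's body presses on something with over 40 N, if the wrist force passes 120 N, or if a joint passes its speed limit or range.

## Working session

There is one attempt and no reset: what is moved stays moved. The work goes in short steps, Python scripts to look and compute and a tool call to move; the robot and the scene stay as the last step left them, time stands still between calls to the robot, and variables do not carry over. Pictures are saved under pics/ and viewed, at most 10 in all, crops included, and the job is handed in when it is done.

Besides the shell and the picture viewer there is one more tool, called after "Call:" by a JSON object that holds its "method" and its "body", one argument or row to a line. jog_arm: Moves the arm, as the interface text tells. Its arguments: {"type":"object","properties":{"targets":{"type":"array"}},"required":["targets"]}

```bash
mkdir -p pics
cat > h.py <<'E'
import numpy as np, cv2
from plant import *
def cam(n):
    p=camera_params(n); f=240/np.tan(np.radians(p['fovy'])/2)
    R=cv2.Rodrigues(np.array(p['rvec'],float))[0]; return p,f,R,np.array(p['tvec'],float)
def cloud(n,d):
    p,f,R,t=cam(n); v,u=np.mgrid[:480,:640]
    c=np.stack([(u-p['cx'])/f*d,(v-p['cy'])/f*d,d],-1)
    return (c-t)@R
E
python3 - <<'E'
from h import *
for n in("scene","top"):
    im,d=grab_frame(n); cv2.imwrite(f"pics/{n}0.png",im[...,::-1]); np.savez(f"{n}0.npz",im=im,d=d)
    print(n,camera_params(n))
s=state();print(s['time'],s['tool_pos'],s['tool_rot'],s['contact_force'])
E
```

```text
scene {'fovy': 54.87258160851364, 'cx': 313.3006074330307, 'cy': 242.22961778756695, 'rvec': array([ 1.29552849,  2.18931251, -0.94845857]), 'tvec': array([ 0.23846625, -0.22213302,  1.27306552])}
top {'fovy': 55.450955968139, 'cx': 324.0986866011343, 'cy': 239.3363861905254, 'rvec': array([ 2.14057438, -2.10610608,  0.22249699]), 'tvec': array([-0.02273235,  0.47677607,  0.88183853])}
0.1 [ 0.22634773 -0.58195431  0.23014651] [-9.53636545e-04  9.82855908e-01  1.84372856e-01 -7.03021575e-05] [ 0.37610162  0.49591239 -0.05488754]
```

View pics/top0.png

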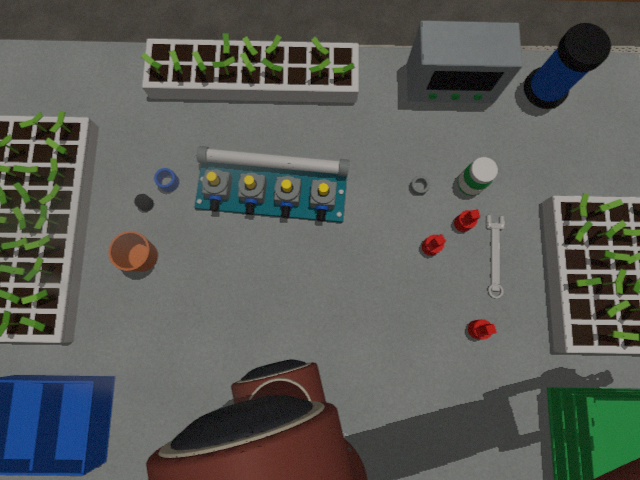

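View pics/scene0.png

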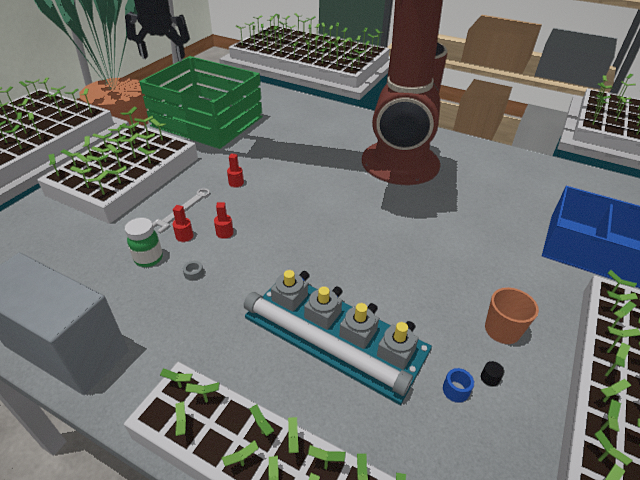

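The top view shows four yellow keys at about (213,176), (250,181), (287,186) and (323,190). The three red caps that could be taken for the target are at (433,244), (468,219) and (483,329). In the top view, left looks like +y, so (433,244) should be the one meant. I'll check with world positions and a close crop.

Run:
```python
from h import *
for n in("top","scene"):
    z=np.load(n+"0.npz"); im=z['im'].astype(int); P=cloud(n,z['d'])
    r,g,b=im[...,0],im[...,1],im[...,2]
    for nm,m in(("red",(r>130)&(g<50)&(b<50)),("yel",(r>150)&(g>120)&(b<80))):
        k,l,s,c=cv2.connectedComponentsWithStats(m.astype(np.uint8))
        for i in range(1,k):
            if s[i,4]<25: continue
            q=P[(l==i)&(z['d']>0)]; 
            zm=np.percentile(q[:,2],95); t=q[q[:,2]>zm-.006]
            print(n,nm,c[i].round(),s[i,4],"top z %.4f"%zm,"c",((t.min(0)+t.max(0))/2).round(4),"ext",np.ptp(t,axis=0).round(3))
z=np.load("top0.npz"); P=cloud("top",z['d'])
# valve tops: points at z~.057, manifold x,y region
q=P[140:225,190:355].reshape(-1,3); q=q[abs(q[:,2]-.057)<.004]
k,l,c=cv2.kmeans(q[:,:2].astype(np.float32),4,None,(3,50,1e-5),10,2)[0:3]
print(c, [len(q[l[:,0]==i]) for i in range(4)], np.median(q[:,2]))
im=z['im'][...,::-1]; a=cv2.resize(im[195:275,385:505],None,fx=6,fy=6,interpolation=cv2.INTER_CUBIC)
cv2.imwrite("pics/cap.png",a)
cv2.imwrite("pics/man.png",cv2.resize(im[140:230,190:355],None,fx=4.8,fy=4.8,interpolation=cv2.INTER_CUBIC))
```

```text
top red [469. 215.] 107 top z 0.0832 c [ 0.5269 -0.3136  0.0818] ext [0.017 0.018 0.008]
top red [471. 225.] 40 top z 0.0438 c [ 0.5157 -0.3174  0.0483] ext [0.015 0.026 0.021]
top red [436. 242.] 161 top z 0.0834 c [ 0.4739 -0.241   0.0817] ext [0.019 0.017 0.006]
top red [480. 323.] 68 top z 0.0425 c [ 0.3135 -0.3306  0.0404] ext [0.014 0.03  0.007]
top red [489. 331.] 99 top z 0.0840 c [ 0.3027 -0.3319  0.0821] ext [0.019 0.018 0.008]
top yel [211. 176.] 65 top z 0.0884 c [0.5941 0.2135 0.0862] ext [0.017 0.017 0.007]
top yel [248. 179.] 68 top z 0.0880 c [0.5882 0.1382 0.0859] ext [0.016 0.018 0.008]
top yel [286. 184.] 67 top z 0.0842 c [0.5825 0.0634 0.082 ] ext [0.018 0.016 0.007]
top yel [323. 187.] 67 top z 0.0823 c [ 0.5777 -0.0109  0.0799] ext [0.018 0.016 0.007]
scene red [221. 222.] 47 top z 0.0429 c [ 0.4805 -0.2417  0.0406] ext [0.032 0.036 0.007]
scene red [182. 226.] 32 top z 0.0422 c [ 0.5331 -0.3044  0.0402] ext [0.03  0.022 0.005]
[[ 0.5861942   0.13653316]
 [ 0.58020246 -0.01530771]
 [ 0.5979283   0.21359178]
 [ 0.58121127  0.06265744]] [361, 410, 400, 375] 0.05663627144731144
```

View pics/cap.png

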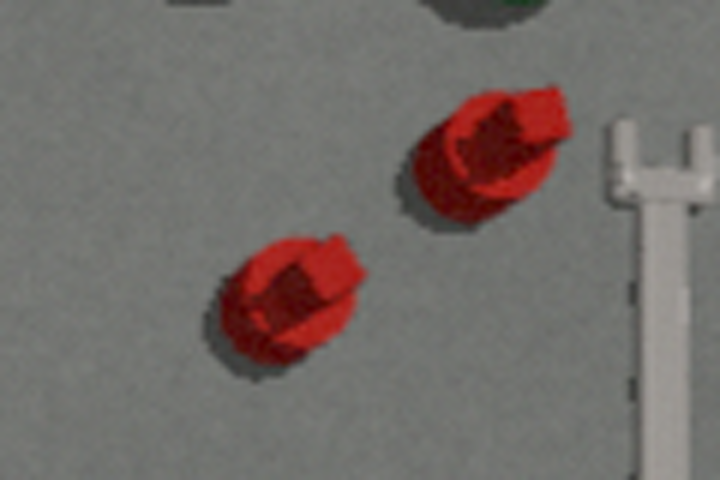

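View pics/man.png

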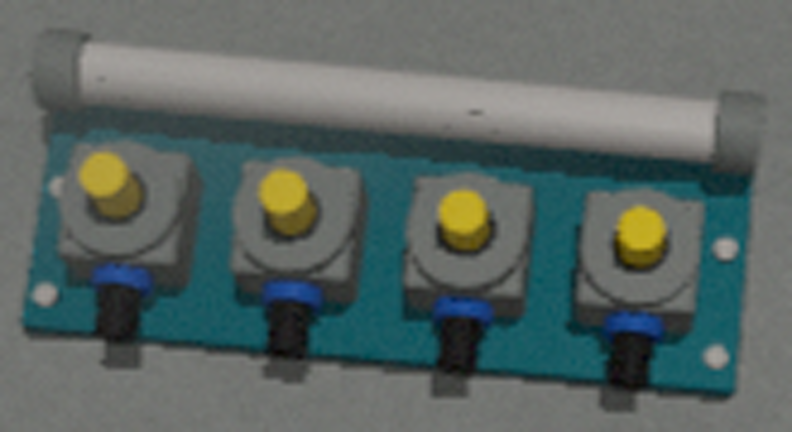

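The chosen cap is at (0.474,−0.241), which has the largest y of the three, so it is farthest left. The crop shows it at top-view pixel ~(433,244) with its stem turned about 33°. The keys are 75 mm apart, as specified. Next I'll get the stem yaw, refine the key tops, and add the unit conversion.

```bash
cat >> h.py <<'E'
from scipy.spatial.transform import Rotation as Ro
def to(*tgts,yaw=None):
    s=state(); q=s['tool_rot']; R=Ro.from_quat([q[1],q[2],q[3],q[0]])
    print("t",s['time'],"tcp",np.round(s['tool_pos'],4),"F",np.round(s['contact_force'],2),"zaxis",R.as_matrix()[:,2].round(4),"yawY",np.degrees(np.arctan2(R.as_matrix()[1,1],R.as_matrix()[0,1])).round(1),"w",s['gripper_width'])
    for t in tgts: print(t,"shift",(R.as_matrix().T@(np.array(t)-s['tool_pos'])/.025).round(3))
    if yaw is not None:
        y=np.radians(yaw); G=Ro.from_matrix(np.array([[-np.sin(y)*-1,np.cos(y),0],[-np.cos(y),np.sin(y),0],[0,0,-1]]).astype(float))
        print("turn",(np.degrees((R.inv()*G).as_rotvec())/8).round(3))
E
python3 - <<'E'
from h import *
z=np.load("top0.npz"); P=cloud("top",z['d']); im=z['im'].astype(int)
p,f,R,t=cam("top"); print("cam",-R.T@t)
m=(im[...,0]>100)&(im[...,1]<60)&(im[...,2]<60); v,u=np.mgrid[:480,:640]
q=P[m&(abs(u-433)<20)&(abs(v-244)<16)]
st=q[q[:,2]>.079]; print(len(st),cv2.minAreaRect((st[:,:2]*1000).astype(np.float32)), np.median(st[:,2]))
cu=q[abs(q[:,2]-.04)<.002]; print(cv2.minEnclosingCircle((cu[:,:2]*1000).astype(np.float32)))
y=(im[...,0]>110)&(im[...,2]<90)&(im[...,1]>80)
for a,b in((211,176),(248,179),(286,184),(323,187)):
    q=P[y&(abs(u-a)<12)&(abs(v-b)<12)]; h=np.percentile(q[:,2],85); tt=q[abs(q[:,2]-np.median(q[q[:,2]>h-.003][:,2]))<.002]
    print(np.median(tt[:,2]).round(4),(np.array(cv2.minEnclosingCircle((tt[:,:2]*1000).astype(np.float32))[0])).round(1),len(tt))
to([.578,-.011,.231],[.578,-.011,.12])
E
```

```text
cam [ 0.29540425 -0.00525122  0.95821716]
67 ((390.433349609375, -124.63453674316406), (16.859582901000977, 304.7085876464844), 35.35281753540039) 0.08174408629289667
((473.9698486328125, -242.44798278808594), 19.04591178894043)
0.0866 [594.3 212.1] 59
0.0857 [588.5 137.7] 53
0.0818 [582.3  62.8] 48
0.0803 [576.7 -11.8] 57
t 0.1 tcp [ 0.2263 -0.582   0.2301] F [ 0.38  0.5  -0.05] zaxis [-5.0e-04  1.8e-03 -1.0e+00] yawY -68.8 w 1.0007452369269436
[0.578, -0.011, 0.231] shift [ 2.1387e+01 -1.6188e+01  1.0000e-03]
[0.578, -0.011, 0.12] shift [ 21.386 -16.179   4.441]
```

Call:
{"method": "jog_arm", "body": {
  "targets": [
    [[21.4,-16.2,0],[0,0,0],0],
    [[21.4,-16.2,0],[0,0,0],0],
    [[21.4,-16.2,0],[0,0,0],0],
    [[21.4,-16.2,0],[0,0,0],0],
    [[21.4,-16.2,0],[0,0,0],0],
    [[21.4,-16.2,0],[0,0,0],0],
    [[21.4,-16.2,0],[0,0,0],0],
    [[21.4,-16.2,0],[0,0,0],0]
  ]
}}

```text
time: 1.1
tool_pos: [0.4892, -0.1548, 0.231]
tool_rot: [0.0, 0.983, 0.184, -0.0]
contact_force: [0.7, -0.6, 0.2]
gripper_width: 0.0
grasp_force: 0.0
```

```bash
python3 -c "
from h import *
to([.577,-.011,.1],[.577,-.011,.085])"
```

```text
t 1.1 tcp [ 0.4892 -0.1548  0.231 ] F [ 0.72 -0.56  0.2 ] zaxis [-1.e-04 -1.e-04 -1.e+00] yawY -68.8 w 0.0002003115466116232
[0.577, -0.011, 0.1] shift [ 5.358 -4.087  5.239]
[0.577, -0.011, 0.085] shift [ 5.358 -4.087  5.839]
```

Call:
{"method": "jog_arm", "body": {
  "targets": [
    [[2.4,-1.8,1],[0,0,0],0],
    [[4.5,-3.4,2],[0,0,0],0],
    [[5.36,-4.09,3.5],[0,0,0],0],
    [[5.36,-4.09,5],[0,0,0],0],
    [[5.36,-4.09,5.6],[0,0,0],0],
    [[5.36,-4.09,5.84],[0,0,0],0],
    [[5.36,-4.09,5.84],[0,0,0],0],
    [[5.36,-4.09,5.84],[0,0,0],0]
  ]
}}

```text
time: 2.1
tool_pos: [0.5777, -0.0137, 0.0874]
tool_rot: [0.001, 0.983, 0.184, 0.002]
contact_force: [-0.4, 0.3, 0.4]
gripper_width: 0.001
grasp_force: 0.0
```

```bash
python3 -c "
from h import *
to([.577,-.011,.085])"
```

```text
t 2.1 tcp [ 0.5777 -0.0137  0.0874] F [-0.43  0.34  0.41] zaxis [ 3.4e-03 -5.0e-04 -1.0e+00] yawY -68.8 w 0.000688094601513208
[0.577, -0.011, 0.085] shift [ 0.012 -0.111  0.095]
```

Call:
{"method": "jog_arm", "body": {
  "targets": [
    [[0,0,0.05],[0,0,0],0],
    [[0,0,0.1],[0,0,0],0],
    [[0,0,0.15],[0,0,0],0],
    [[0,0,0.15],[0,0,0],0],
    [[0,0,0.15],[0,0,0],0]
  ]
}}

```text
time: 2.72
tool_pos: [0.5765, -0.0129, 0.0815]
tool_rot: [-0.0, 0.983, 0.184, -0.0]
contact_force: [0.4, -0.3, 0.0]
gripper_width: 0.002
grasp_force: 0.0
```

Call:
{"method": "jog_arm", "body": {
  "targets": [
    [[0,0,0.04],[0,0,0],0],
    [[0,0,0.08],[0,0,0],0],
    [[0,0,0.12],[0,0,0],0],
    [[0,0,0.16],[0,0,0],0],
    [[0,0,0.16],[0,0,0],0],
    [[0,0,0.16],[0,0,0],0]
  ]
}}

```text
time: 3.48
tool_pos: [0.5765, -0.0129, 0.0773]
tool_rot: [0.0, 0.983, 0.184, -0.0]
contact_force: [0.0, 0.6, -0.4]
gripper_width: -0.001
grasp_force: 0.0
```

Call:
{"method": "jog_arm", "body": {
  "targets": [
    [[0,0,0.04],[0,0,0],0],
    [[0,0,0.08],[0,0,0],0],
    [[0,0,0.08],[0,0,0],0],
    [[0,0,0.08],[0,0,0],0]
  ]
}}

```text
time: 3.98
tool_pos: [0.5765, -0.0129, 0.0755]
tool_rot: [-0.0, 0.983, 0.184, -0.0]
contact_force: [0.3, 0.1, -0.3]
gripper_width: -0.003
grasp_force: 0.0
```

Call:
{"method": "jog_arm", "body": {
  "targets": [
    [[0,0,0.04],[0,0,0],0],
    [[0,0,0.08],[0,0,0],0],
    [[0,0,0.1],[0,0,0],0],
    [[0,0,0.1],[0,0,0],0],
    [[0,0,0.1],[0,0,0],0]
  ]
}}

```text
time: 4.6
tool_pos: [0.5767, -0.0129, 0.0733]
tool_rot: [0.0, 0.983, 0.184, 0.0]
contact_force: [-0.2, -0.0, 1.3]
gripper_width: 0.002
grasp_force: 0.9
```

```bash
python3 -c "
from h import *
to([.577,-.012,.1],[.5825,.063,.1],[.5825,.063,.084],[.5825,.063,.0775])"
```

```text
t 4.6 tcp [ 0.5767 -0.0129  0.0733] F [-0.18 -0.02  1.34] zaxis [ 3.e-04 -0.e+00 -1.e+00] yawY -68.8 w 0.002378899461315601
[0.577, -0.012, 0.1] shift [ 0.026 -0.03  -1.069]
[0.5825, 0.063, 0.1] shift [ 1.318 -2.746 -1.069]
[0.5825, 0.063, 0.084] shift [ 1.318 -2.746 -0.429]
[0.5825, 0.063, 0.0775] shift [ 1.318 -2.746 -0.169]
```

Call:
{"method": "jog_arm", "body": {
  "targets": [
    [[0,0,-1.1],[0,0,0],0],
    [[0.7,-1.4,-1.1],[0,0,0],0],
    [[1.32,-2.75,-1.1],[0,0,0],0],
    [[1.32,-2.75,-0.8],[0,0,0],0],
    [[1.32,-2.75,-0.45],[0,0,0],0],
    [[1.32,-2.75,-0.4],[0,0,0],0],
    [[1.32,-2.75,-0.4],[0,0,0],0],
    [[1.32,-2.75,-0.4],[0,0,0],0]
  ]
}}

```text
time: 5.6
tool_pos: [0.5826, 0.0626, 0.0833]
tool_rot: [0.0, 0.983, 0.184, 0.0]
contact_force: [-0.1, -0.6, 0.3]
gripper_width: -0.001
grasp_force: 0.0
```

Call:
{"method": "jog_arm", "body": {
  "targets": [
    [[0,0,0.04],[0,0,0],0],
    [[0,0,0.08],[0,0,0],0],
    [[0,0,0.12],[0,0,0],0],
    [[0,0,0.16],[0,0,0],0],
    [[0,0,0.16],[0,0,0],0],
    [[0,0,0.16],[0,0,0],0]
  ]
}}

```text
time: 6.35
tool_pos: [0.5825, 0.0631, 0.0794]
tool_rot: [0.0, 0.983, 0.184, 0.0]
contact_force: [-0.1, -0.2, 2.7]
gripper_width: 0.005
grasp_force: 1.3
```

Call:
{"method": "jog_arm", "body": {
  "targets": [
    [[0,0,0.04],[0,0,0],0],
    [[0,0,0.08],[0,0,0],0],
    [[0,0,0.12],[0,0,0],0],
    [[0,0,0.12],[0,0,0],0],
    [[0,0,0.12],[0,0,0],0]
  ]
}}

```text
time: 6.98
tool_pos: [0.582, 0.0633, 0.0754]
tool_rot: [-0.0, 0.983, 0.184, -0.0]
contact_force: [-0.9, 0.5, -0.4]
gripper_width: 0.001
grasp_force: 0.0
```

```bash
python3 -c "
from h import *
to([.588,.138,.1],[.588,.138,.087])"
```

```text
t 6.975 tcp [0.582  0.0633 0.0754] F [-0.86  0.49 -0.44] zaxis [-9.e-04  3.e-04 -1.e+00] yawY -68.8 w 0.0010634150749265154
[0.588, 0.138, 0.1] shift [ 1.308 -2.7   -0.985]
[0.588, 0.138, 0.087] shift [ 1.309 -2.699 -0.465]
```

Call:
{"method": "jog_arm", "body": {
  "targets": [
    [[0,0,-1.1],[0,0,0],0],
    [[0.7,-1.4,-1.1],[0,0,0],0],
    [[1.3,-2.72,-1.1],[0,0,0],0],
    [[1.3,-2.72,-0.8],[0,0,0],0],
    [[1.3,-2.72,-0.5],[0,0,0],0],
    [[1.3,-2.72,-0.45],[0,0,0],0],
    [[1.3,-2.72,-0.45],[0,0,0],0],
    [[1.3,-2.72,-0.45],[0,0,0],0]
  ]
}}

```text
time: 7.98
tool_pos: [0.5883, 0.1378, 0.0876]
tool_rot: [0.0, 0.983, 0.184, 0.0]
contact_force: [-0.2, -0.6, -0.1]
gripper_width: 0.001
grasp_force: 0.0
```

Call:
{"method": "jog_arm", "body": {
  "targets": [
    [[0,0,0.04],[0,0,0],0],
    [[0,0,0.08],[0,0,0],0],
    [[0,0,0.12],[0,0,0],0],
    [[0,0,0.12],[0,0,0],0],
    [[0,0,0.12],[0,0,0],0]
  ]
}}

```text
time: 8.6
tool_pos: [0.5882, 0.1382, 0.0846]
tool_rot: [0.0, 0.983, 0.184, 0.0]
contact_force: [-0.8, -0.9, 1.4]
gripper_width: -0.005
grasp_force: 0.8
```

Contact, top at about 0.0855. I'll press 3.5 mm further.

Call:
{"method": "jog_arm", "body": {
  "targets": [
    [[0,0,0.04],[0,0,0],0],
    [[0,0,0.08],[0,0,0],0],
    [[0,0,0.12],[0,0,0],0],
    [[0,0,0.16],[0,0,0],0],
    [[0,0,0.16],[0,0,0],0],
    [[0,0,0.16],[0,0,0],0]
  ]
}}

```text
time: 9.35
tool_pos: [0.5877, 0.1383, 0.0798]
tool_rot: [-0.0, 0.983, 0.184, -0.0]
contact_force: [-0.8, 0.7, -0.6]
gripper_width: 0.003
grasp_force: 0.0
```

```bash
sed -i 's/\[\[-np.sin(y)\*-1,np.cos(y),0\],\[-np.cos(y),/[[-np.sin(y),np.cos(y),0],[np.cos(y),/' h.py && python3 -c "
from h import *
to([.474,-.242,.2],yaw=35)"
```

```text
t 9.35 tcp [0.5877 0.1383 0.0798] F [-0.8   0.68 -0.62] zaxis [-7.e-04  1.e-04 -1.e+00] yawY -68.8 w 0.0026436687966716788
[0.474, -0.242, 0.2] shift [-9.755 12.529 -4.804]
turn [-6.0000e-03  1.0000e-03 -1.2969e+01]
```

Call:
{"method": "jog_arm", "body": {
  "targets": [
    [[0,0,-2.4],[0,0,0],0],
    [[0,0,-4.8],[0,0,-1],0],
    [[-1.4,1.8,-4.8],[0,0,-2.3],0],
    [[-2.8,3.6,-4.8],[0,0,-3.6],60],
    [[-4.2,5.4,-4.8],[0,0,-4.9],60],
    [[-5.6,7.2,-4.8],[0,0,-6.2],60],
    [[-7,9,-4.8],[0,0,-7.5],60],
    [[-8.4,10.8,-4.8],[0,0,-8.8],60]
  ]
}}

```text
time: 10.35
tool_pos: [0.4918, -0.1841, 0.2003]
tool_rot: [0.0, 0.711, 0.703, 0.0]
contact_force: [0.9, -1.3, -0.2]
gripper_width: 0.6
grasp_force: 0.0
```

```bash
python3 -c "
from h import *
to([.474,-.242,.2],[.474,-.242,.1],yaw=35)"
```

```text
t 10.35 tcp [ 0.4918 -0.1841  0.2003] F [ 0.89 -1.27 -0.18] zaxis [ 5.e-04 -0.e+00 -1.e+00] yawY -0.7 w 0.6001703626644752
[0.474, -0.242, 0.2] shift [-2.326 -0.685  0.012]
[0.474, -0.242, 0.1] shift [-2.325 -0.687  4.012]
turn [ 3.00e-03  1.00e-03 -4.46e+00]
```

Call:
{"method": "jog_arm", "body": {
  "targets": [
    [[-1.2,-0.35,0],[0,0,-1.3],60],
    [[-2.33,-0.69,0],[0,0,-2.6],60],
    [[-2.33,-0.69,1],[0,0,-3.9],60],
    [[-2.33,-0.69,2],[0,0,-4.46],60],
    [[-2.33,-0.69,2],[0,0,-4.46],60],
    [[-2.33,-0.69,2],[0,0,-4.46],60]
  ]
}}

```text
time: 11.1
tool_pos: [0.4747, -0.2407, 0.1512]
tool_rot: [0.001, 0.465, 0.885, -0.0]
contact_force: [0.7, -0.3, 1.2]
gripper_width: 0.6
grasp_force: 0.0
```

Run:
```python
from h import *
im0,d=grab_frame("top"); P=cloud("top",d); im=im0.astype(int); v,u=np.mgrid[:480,:640]
y=(im[...,0]>110)&(im[...,2]<90)&(im[...,1]>80)
for a,b in((211,176),(248,179),(286,184),(323,187)):
    q=P[y&(abs(u-a)<12)&(abs(v-b)<12)&(d>0)]; h=np.percentile(q[:,2],85); tt=q[abs(q[:,2]-np.median(q[q[:,2]>h-.003][:,2]))<.002]
    print(np.median(tt[:,2]).round(4),np.array(cv2.minEnclosingCircle((tt[:,:2]*1000).astype(np.float32))[0]).round(1))
im1,_=grab_frame("scene")
cv2.imwrite("pics/g1.png",np.hstack([cv2.resize(im0[140:290,390:520],(390,450)),cv2.resize(im1[110:260,140:270],(390,450))])[...,::-1])
to([.474,-.242,.045],yaw=35)
```

```text
0.0865 [593.7 212.7]
0.079 [587.9 137. ]
0.075 [582.3  62.9]
0.0745 [576.4 -11.9]
t 11.2 tcp [ 0.4751 -0.2409  0.1519] F [-0.26  0.59  0.25] zaxis [ 0.002  -0.0014 -1.    ] yawY 34.6 w 0.6011403432128839
[0.474, -0.242, 0.045] shift [-0.    -0.064  4.275]
turn [ 0.006  0.017 -0.045]
```

View pics/g1.png

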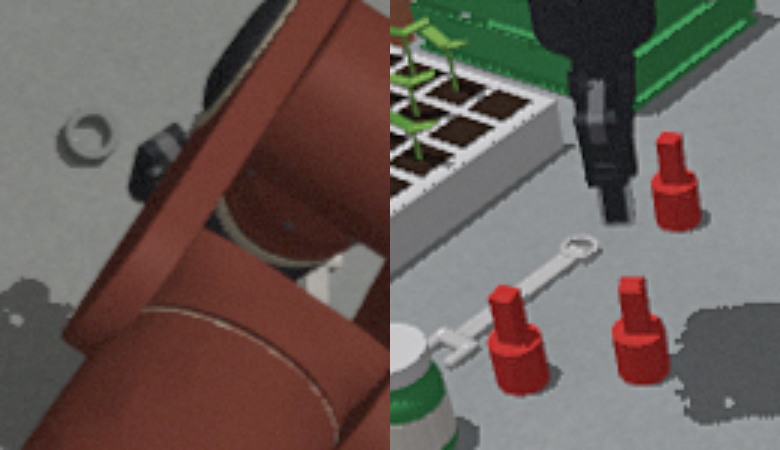

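The three pressed keys now stand 6–7 mm lower and the one at y=0.213 is unchanged, so that one is seized. In the picture the gripper hangs in line above the front-right cap (632,330 in the crop), which is the target. I'll go down and grasp.

Call:
{"method": "jog_arm", "body": {
  "targets": [
    [[0,-0.05,1.5],[0,0,0],60],
    [[0,-0.05,3],[0,0,0],60],
    [[0,-0.05,3.8],[0,0,0],60],
    [[0,-0.05,4.15],[0,0,0],60],
    [[0,-0.05,4.15],[0,0,0],60],
    [[0,-0.05,4.15],[0,0,0],60]
  ]
}}

```text
time: 11.95
tool_pos: [0.4743, -0.2419, 0.0482]
tool_rot: [0.001, 0.464, 0.886, -0.0]
contact_force: [1.2, -0.1, -0.5]
gripper_width: 0.601
grasp_force: 0.0
```

Call:
{"method": "jog_arm", "body": {
  "targets": [
    [[0,0,0],[0,0,0],30],
    [[0,0,0],[0,0,0],10],
    [[0,0,0],[0,0,0],5],
    [[0,0,0],[0,0,0],5],
    [[0,0,0],[0,0,0],5]
  ]
}}

```text
time: 12.58
tool_pos: [0.4739, -0.2417, 0.0475]
tool_rot: [0.001, 0.464, 0.886, -0.0]
contact_force: [1.0, 0.1, 5.3]
gripper_width: 0.203
grasp_force: 58.9
```

```bash
python3 -c "
from h import *
to([.5938,.2128,.19])"
```

```text
t 12.575 tcp [ 0.4739 -0.2417  0.0475] F [1.04 0.12 5.25] zaxis [ 0.0014 -0.001  -1.    ] yawY 34.7 w 0.20305265804322947
[0.5938, 0.2128, 0.19] shift [12.216 14.289 -5.71 ]
```

Call:
{"method": "jog_arm", "body": {
  "targets": [
    [[0,0,-1],[0,0,0],5],
    [[0,0,-2.5],[0,0,0],5],
    [[0,0,-4],[0,0,0],5],
    [[0,0,-5.6],[0,0,0],5]
  ]
}}

```text
time: 13.08
tool_pos: [0.4725, -0.2407, 0.1864]
tool_rot: [-0.001, 0.464, 0.886, 0.0]
contact_force: [0.6, 0.3, -0.9]
gripper_width: 0.203
grasp_force: 58.5
```

```bash
python3 -c "
from h import *
to([.5938,.2128,.19],yaw=35)"
```

```text
t 13.075 tcp [ 0.4725 -0.2407  0.1864] F [ 0.61  0.34 -0.93] zaxis [-0.002   0.0014 -1.    ] yawY 34.7 w 0.2032078718716711
[0.5938, 0.2128, 0.19] shift [12.158 14.31  -0.128]
turn [-0.006 -0.016 -0.041]
```

Call:
{"method": "jog_arm", "body": {
  "targets": [
    [[0.9,1,0],[0,0,0],5],
    [[2.3,2.7,0],[0,0,0],5],
    [[4,4.7,0],[0,0,0],5],
    [[5.7,6.7,0],[0,0,0],5],
    [[7.4,8.7,0],[0,0,0],5],
    [[9.1,10.7,0],[0,0,0],5],
    [[10.8,12.7,0],[0,0,0],5],
    [[11.7,13.8,0],[0,0,0],5]
  ]
}}

```text
time: 14.08
tool_pos: [0.5902, 0.1979, 0.1854]
tool_rot: [-0.001, 0.464, 0.886, -0.001]
contact_force: [0.5, -0.4, -0.1]
gripper_width: 0.203
grasp_force: 58.6
```

Call:
{"method": "jog_arm", "body": {
  "targets": [
    [[0.4,0.4,0],[0,0,0],5],
    [[0.4,0.4,0],[0,0,0],5],
    [[0.4,0.4,0],[0,0,0],5]
  ]
}}

```text
time: 14.45
tool_pos: [0.5928, 0.2081, 0.1861]
tool_rot: [-0.0, 0.465, 0.885, -0.001]
contact_force: [-0.3, 0.4, -0.1]
gripper_width: 0.202
grasp_force: 58.7
```

Run:
```python
from h import *
im1,d=grab_frame("scene"); P=cloud("scene",d); im=im1.astype(int); v,u=np.mgrid[:480,:640]
m=(im[...,0]>90)&(im[...,1]<50)&(im[...,2]<50)&(u>320)&(u<480)&(v>150)&(v<400)&(P[...,1]>.15)&(P[...,2]<.25)
q=P[m]; print(len(q),np.percentile(q[:,2],[1,99]).round(4),np.median(u[m]),np.median(v[m]))
cu=q[q[:,2]<np.percentile(q[:,2],1)+.03]
# fit circle radius 19.5mm
from scipy.optimize import least_squares
r=least_squares(lambda c:np.hypot(cu[:,0]-c[0],cu[:,1]-c[1])-.0195,cu[:,:2].mean(0)+[-.01,0],loss='soft_l1',f_scale=.001); print("cap axis",r.x.round(4))
cv2.imwrite("pics/p1.png",cv2.resize(im1[200:380,300:480],(600,600))[...,::-1])
to([.5938,.2128,.13],[.5938,.2128,.1045])
```

```text
600 [0.1407 0.2204] 404.0 299.0
cap axis [0.5943 0.2075]
t 14.5 tcp [0.593  0.2079 0.1863] F [ 0.62 -0.05  1.01] zaxis [-6.e-04 -5.e-04 -1.e+00] yawY 34.6 w 0.20126158283074894
[0.5938, 0.2128, 0.13] shift [0.141 0.14  2.252]
[0.5938, 0.2128, 0.1045] shift [0.141 0.141 3.272]
```

View pics/p1.png

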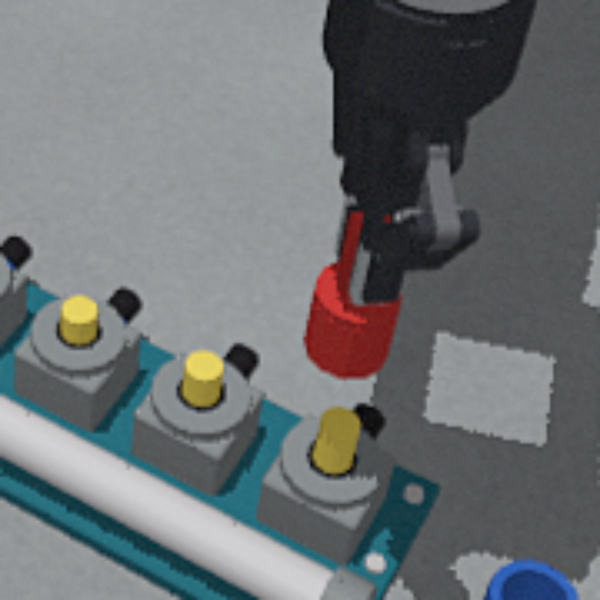

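The cap hangs upright in the gripper at (350,320) of the crop, roughly above the tall seized key at (335,440). It needs about 5 mm more in y before lowering.

Call:
{"method": "jog_arm", "body": {
  "targets": [
    [[0.13,0.14,0],[0,0,0],5],
    [[0.13,0.14,0],[0,0,0],5],
    [[0.13,0.14,0.8],[0,0,0],5],
    [[0.13,0.14,1.4],[0,0,0],5],
    [[0.13,0.14,1.4],[0,0,0],5],
    [[0.13,0.14,1.4],[0,0,0],5]
  ]
}}

```text
time: 15.25
tool_pos: [0.5941, 0.2142, 0.1513]
tool_rot: [-0.0, 0.464, 0.886, -0.0]
contact_force: [-0.6, 0.5, -1.3]
gripper_width: 0.204
grasp_force: 58.7
```

Run:
```python
from h import *
to([.5935,.2128,.1065])
```

```text
t 15.25 tcp [0.5941 0.2142 0.1513] F [-0.6   0.45 -1.34] zaxis [-4.e-04 -1.e-04 -1.e+00] yawY 34.7 w 0.20446926387120534
[0.5935, 0.2128, 0.1065] shift [-0.03  -0.051  1.791]
```

Call:
{"method": "jog_arm", "body": {
  "targets": [
    [[-0.03,-0.04,0.4],[0,0,0],5],
    [[-0.03,-0.04,0.8],[0,0,0],5],
    [[-0.03,-0.04,1.2],[0,0,0],5],
    [[-0.03,-0.04,1.5],[0,0,0],5],
    [[-0.03,-0.04,1.7],[0,0,0],5],
    [[-0.03,-0.04,1.76],[0,0,0],5],
    [[-0.03,-0.04,1.76],[0,0,0],5],
    [[-0.03,-0.04,1.76],[0,0,0],5]
  ]
}}

```text
time: 16.25
tool_pos: [0.5941, 0.213, 0.108]
tool_rot: [0.0, 0.464, 0.886, 0.0]
contact_force: [0.1, 0.6, -0.5]
gripper_width: 0.203
grasp_force: 58.7
```

Call:
{"method": "jog_arm", "body": {
  "targets": [
    [[0,0,0.04],[0,0,0],5],
    [[0,0,0.08],[0,0,0],5],
    [[0,0,0.11],[0,0,0],5],
    [[0,0,0.11],[0,0,0],5],
    [[0,0,0.11],[0,0,0],5]
  ]
}}

```text
time: 16.88
tool_pos: [0.5938, 0.213, 0.1048]
tool_rot: [-0.0, 0.464, 0.886, -0.0]
contact_force: [-0.1, 0.3, -0.8]
gripper_width: 0.2
grasp_force: 58.7
```

Call:
{"method": "jog_arm", "body": {
  "targets": [
    [[0,0,0.03],[0,0,0],5],
    [[0,0,0.06],[0,0,0],5],
    [[0,0,0.06],[0,0,0],5],
    [[0,0,0.06],[0,0,0],5]
  ]
}}

```text
time: 17.38
tool_pos: [0.594, 0.213, 0.1046]
tool_rot: [0.0, 0.464, 0.886, 0.0]
contact_force: [-3.5, -0.4, 4.7]
gripper_width: 0.203
grasp_force: 59.5
```

Contact with the valve top. I'll release and rise.

Call:
{"method": "jog_arm", "body": {
  "targets": [
    [[0,0,0],[0,0,0],25],
    [[0,0,0],[0,0,0],50],
    [[0,0,0],[0,0,0],60],
    [[0,0,0],[0,0,0],60],
    [[0,0,-1],[0,0,0],60],
    [[0,0,-2.5],[0,0,0],60],
    [[0,0,-4],[0,0,0],60],
    [[0,0,-4],[0,0,0],60]
  ]
}}

```text
time: 18.38
tool_pos: [0.5961, 0.2135, 0.2081]
tool_rot: [0.003, 0.464, 0.886, 0.003]
contact_force: [-0.4, 0.6, -0.1]
gripper_width: 0.603
grasp_force: 0.0
```

Call:
{"method": "jog_arm", "body": {
  "targets": [
    [[-2,0,0],[0,0,0],60],
    [[-4,0,0],[0,0,0],60],
    [[-6,0,0],[0,0,0],60],
    [[-6,0,0],[0,0,0],60]
  ]
}}

```text
time: 18.88
tool_pos: [0.6798, 0.0865, 0.2011]
tool_rot: [-0.001, 0.466, 0.885, -0.001]
contact_force: [-0.1, 0.6, -1.1]
gripper_width: 0.598
grasp_force: 0.0
```

Run:
```python
from h import *
from scipy.optimize import least_squares
im1,d=grab_frame("scene"); P=cloud("scene",d); im=im1.astype(int)
m=(im[...,0]>90)&(im[...,1]<50)&(im[...,2]<50)&(np.hypot(P[...,0]-.594,P[...,1]-.213)<.04)&(d>0)
q=P[m]; print(len(q),np.percentile(q[:,2],[1,99]).round(4))
cu=q[(q[:,2]<.093)]
r=least_squares(lambda c:np.hypot(cu[:,0]-c[0],cu[:,1]-c[1])-.0195,cu[:,:2].mean(0)+[-.01,0],loss='soft_l1',f_scale=.001); print("axis",r.x.round(4))
cv2.imwrite("pics/f1.png",cv2.resize(im1[220:400,270:450],(600,600))[...,::-1]); to()
```

```text
676 [0.0594 0.1372]
axis [0.5958 0.2125]
t 18.925 tcp [0.6789 0.0882 0.2012] F [-0.54 -0.47  0.12] zaxis [-2.9e-03  2.0e-04 -1.0e+00] yawY 34.5 w 0.6014636317818393
```

View pics/f1.png

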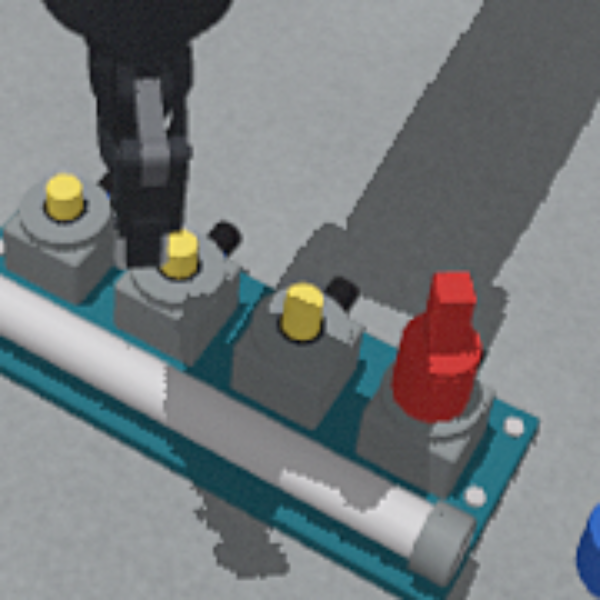

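The cap stands upright at (435,370), its rim flat on the valve's top and its stem top at about 0.138 m as expected. The gripper is clear of it.

```bash
python3 -c "
from plant import *
print(job_done())"
```

```text
the job is handed in; nothing more can be done
None
```

The three good keys are latched, the red cap stands released over the seized key (the one at the left end of the row, identified by elimination and never pressed), and the job is handed in at about 19 s; no verdict was returned.

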